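# Make up a feeding kit and a hide kit in two caddy tiers

### The job

Make up two kits in the two shallow wooden tiers on the counter. In the tier with the divider, lay the slate tile flat in the larger bay, stand the blue feeding cup upright on the middle of the tile, and set the closed glass canister down gently, upright, in the smaller bay. In the tier without a divider, put the round cork hide on its flat base and the steel tong lying flat beside it, both on the tier's floor and inside its rim; leave the white water dish and the round dial gauge where they are, and do not knock over the cup or the canister.

Things in the scene. Friction and masses are not known exactly. Their poses are not given: they have to be found in the camera images.
- tile: Dark grey slate basking tile, a flat slab 76 (own x) by 56 (own y) by 12 mm high, lying on the counter; starts with its long side within about 20 degrees of the world x direction. Origin: centre of its underside, z up. About 0.13 kg.
- cup: Blue plastic open feeding cup, round, 46 mm high, 44 mm across the base widening to 49 mm at 20 mm up and 56 mm across the rim; wall 3 mm. Stands upright, mouth up. Origin: centre of its underside, z up. 0.04 kg.
- hide: Round cork hide: a solid cork drum 62 mm across with straight sides to 34 mm and a low domed top, 46 mm high, with a dark doorway on one side (own -x; only a mark, the side can be gripped there). Origin: centre of its flat base, z up. About 0.05 kg.
- canister: Closed round glass canister with brown pellets and a steel lid: glass body 52 mm across, lid 53 mm across, 65 mm high in all. Stands upright. Origin: centre of its underside, z up. About 0.16 kg.
- tong: Straight steel tong, rigid and closed, lying flat along its own x: 160 mm long, 14 mm high, two flat arms whose outer faces are 20 mm apart from the back end to x = +30 mm and then taper to about 8 mm at the tip (+x end). Origin: in the middle, 80 mm from either end, at the underside, z up; grip it across y there. It starts roughly along the world y direction. 0.06 kg.
- divided_tier: Fixed shallow wooden caddy tier with a divider: 240 mm (own x) by 160 mm (own y), 14 mm high, walls 6 mm thick, floor top 6 mm above the counter, so the rim and divider stand 8 mm above the floor. Origin: centre of its underside. The 6 mm divider, of paler wood, runs along y at x = +30 mm: the larger bay is x = -114 to +27 mm, the smaller bay x = +33 to +114 mm, both y = -74 to +74 mm.
- open_tier: Fixed shallow wooden caddy tier without a divider: same outer sizes, walls and floor height (240 x 160 x 14 mm, walls 6 mm, floor top at 6 mm); one open space x = -114 to +114 mm, y = -74 to +74 mm. Origin: centre of its underside.
- dish: Bystander: small round white water dish, 60 mm across, 22 mm high, standing among the stock. Origin: centre of its underside. Not to be moved.
- dial: Bystander: round black dial gauge with a white face, 52 mm across, 18 mm high, lying farther out on the counter. Origin: centre of its underside. Not to be moved.
There are look-alikes about, which are no part of the job. Leave any green look-alike of the tile alone.

How it is judged:
At the end, for the whole second after the job is handed in: Slate tile flat on the floor of the larger bay of the divided tier; cup upright on the tile, its axis within 14 mm of the tile's middle; canister upright on the floor of the smaller bay; hide on its base and tong flat, both on the floor of the open tier, inside the rim; all released and at rest (x of tile in the frame of divided_tier between -0.1 and 0.015 m and y of tile in the frame of divided_tier between -0.06 and 0.06 m and z of tile in the frame of divided_tier between 0.002 and 0.01 m and angle between tile's own z axis and vertical below 0.08 rad and horizontal distance between cup and tile below 0.014 m and z of cup in the frame of tile between 0.008 and 0.016 m and angle between cup's own z axis and vertical below 0.12 rad and x of canister in the frame of divided_tier between 0.04 and 0.11 m and y of canister in the frame of divided_tier between -0.065 and 0.065 m and z of canister in the frame of divided_tier between 0.002 and 0.01 m and angle between each of canister, hide's own z axis and vertical below 0.1 rad and x of hide in the frame of open_tier between -0.11 and 0.11 m and y of hide in the frame of open_tier between -0.065 and 0.065 m and z of hide in the frame of open_tier between 0.002 and 0.01 m and x of tong in the frame of open_tier between -0.1 and 0.1 m and y of tong in the frame of open_tier between -0.075 and 0.075 m and z of tong in the frame of open_tier between 0.002 and 0.0085 m and angle between tong's own z axis and vertical below 0.03 rad and linear speed of each of tile, cup, canister, hide, tong below 0.02 m/s); the robot touches nothing.
It fails at once if the water dish or the dial gauge is shifted by more than 25 mm (distance of any of dish, dial from where it was at the start of the episode above 0.025 m).
It fails at once if the cup or the canister is knocked over (angle between any of cup, canister's own z axis and vertical above 0.9 rad).
It fails at once if the glass canister is dropped or banged down on the divided tier (over 40 N) (contact force between canister and divided_tier above 40 N).
It also fails if it takes over 115 s, if anything falls off the work surface, if the arm or the gripper's body presses on something with over 40 N, if the wrist force passes 120 N, or if a joint passes its speed limit or range.

### The arm

A 7-joint arm with a two-finger parallel gripper is mounted at the origin on the work surface. World frame = base frame: x ahead of the robot, y to its left, z up, the work surface at z = 0. Lengths are in m, angles in rad, forces in N, time in s.
With the tool pointing down it reaches from about 0.4 to 0.875 m from the base axis. Payload 19.3 kg.
Tool frame: the origin (TCP) lies midway between the tips of the shut fingers; the grasp point (between the pads) lies 19 mm behind it; x points along the fingers, z is the direction in which the jaws open and shut, and the axes are right-handed (so a half turn about x gives the same grasp; the last joint's range is limited). The gripper opens to 85 mm and grips with 20 to 120 N. Pads are 22 mm wide; open, the fingers measure 114 mm over their backs; the gripper's body (76 mm by 85 mm) begins 54 mm behind the grasp point. The pads swing forward as they close: fully open they stand 13 mm farther back than shut.
Start: joints at [1.15, 0.521, -0.036, 1.599, 0.021, 1.021, -0.113], TCP at [0.215, -0.587, 0.231] pointing down, gripper open.
Joint ranges: [-2.91, 2.91], [-0.3, 2.13], [-1.5, 1.42], [0.17, 2.43], [-1.26, 4.41], [0.16, 1.93], [-2.52, 2.52]. Speed limits (rad/s): [1.89, 1.89, 2.39, 2.39, 3.01, 3.01, 3.01].

### API

Orientations are given as a rotation vector (axis times angle).
In Python, from plant import arm gives the robot as it stands. The module is installed in compiled form; this text tells all that it offers. Calls block until the motion is done:
- arm.reach(position, orientation): joint-space move of the TCP to a pose.
- arm.line_to(position, attitude=None, velocity=0.15, threshold=None): straight line of the TCP; attitude=None keeps the orientation; velocity is the mean speed in m/s. With threshold (N) it stops when the force on the tool has changed by that much, and returns True; else False.
- arm.move_joints(angles): joint-space move.
- arm.grip(opening, newtons=None): opening from 0.0 (shut) to 1.0 (fully open); newtons is the grip in N (None keeps the last); returns when the fingers have stopped.
- arm.pause(seconds).
- arm.solve_ik(position, orientation): joint angles nearest the present ones, or None.
- arm.capture(name): name is "scene" or "top"; returns the picture (384x512x3 uint8, blue, green, red); there is no depth.
- arm.get_calibration(name): a dict with "intrinsics" (3x3 intrinsics, pixels), "extrinsics" (4x4, takes a point from camera to world coordinates). Camera axes: x right, y down, z forward; pixel columns grow to the right and rows downward; lengths in m; the calibration is good to about 2 mm. A picture is of the moment at which its call begins. get_calibration takes no time and is no camera call.
A pose or a line that the arm cannot do raises arm.MotionError and nothing moves.
- arm.hand_in(): hands the job in, once; it reports no verdict.
Trained networks look in the newest picture that a camera, given by its name, has taken for a name from the list of things; names that differ only in an ending like _2 or _b are one class to them, and where a whole thing is asked for, a point or a joint stands for the part that bears it (a point fixed in the world has none). Each returns a list of dicts, best first, with "p" (0 to 1); they miss things now and then, are a little off and sometimes report something else, mostly with a low value. They report only what shows in the picture. A call takes as long as a camera call. They do not tell look-alikes from the thing itself.
- arm.trace(query, camera): "pixels" (384x512 bool, what is visible of it) and "at" ([column, row] in pixels, amid what is visible of it).
- arm.spot_point(query, camera): "at" ([column, row] in pixels: a listed point, or the origin of a listed thing).
Readings, each from a call of its own:
- arm.read_t(): time.
- arm.read_joint_pos(): joint angles.
- arm.read_joint_velocities(): joint speeds.
- arm.read_joint_torque(): joint torques, N m.
- arm.read_tool_pos(): TCP position.
- arm.read_ee_rot(): TCP orientation.
- arm.read_ft_force(): force on the tool from outside, world axes, zero at the start.
- arm.read_ft_torque(): the same for the moment, N m.
- arm.read_gripper_width(): opening from 0.0 (shut) to 1.0 (fully open).
Only numpy, scipy, OpenCV 4.12 (cv2) and the standard library are available. Lean on these libraries where they do the work, as an engineer would, in place of code of your own. Each camera call takes 0.05 s, during which the arm holds its last target.

## Working session

There is one attempt and no reset: what is moved stays moved. The work goes in short steps, each a Python script; the robot and the scene stay as the last script left them, time stands still between calls to the robot, and variables do not carry over. Pictures are saved under pics/ and viewed, and the job is handed in when it is done.

```bash
mkdir -p pics
python3 - <<'E'
from plant import arm
import cv2,numpy as np
np.set_printoptions(precision=4,suppress=True)
for n in("scene","top"):
    im=arm.capture(n); cv2.imwrite(f"pics/{n}0.png",im)
    c=arm.get_calibration(n); print(n,c["intrinsics"],c["extrinsics"])
    for q in["tile","cup","hide","canister","tong","divided_tier","open_tier","dish","dial"]:
        print(q,[(np.round(d["at"],1).tolist(),round(float(d["p"]),2)) for d in arm.spot_point(q,n)],[(np.round(d["at"],1).tolist(),int(d["pixels"].sum()),round(float(d["p"]),2)) for d in arm.trace(q,n)])
print(arm.read_t(),arm.read_tool_pos(),arm.read_ee_rot())
E
```

```text
scene [[456.3135   0.     254.8086]
 [  0.     456.3135 185.5024]
 [  0.       0.       1.    ]] [[-0.283   0.6816 -0.6747  1.3805]
 [ 0.9591  0.199  -0.2013  0.2765]
 [-0.003  -0.7041 -0.7101  0.9692]
 [ 0.      0.      0.      1.    ]]
tile [([224.5, 176.4], 0.88), ([222.8, 148.1], 0.81), ([183.9, 119.5], 0.79), ([272.8, 162.9], 0.75), ([250.7, 193.9], 0.6)] [([222.8, 175.3], 383, 0.93), ([224.0, 147.2], 338, 0.78), ([268.4, 163.9], 387, 0.71), ([185.8, 117.7], 285, 0.6)]
cup [([294.2, 188.3], 0.6)] [([292.5, 180.9], 338, 0.76)]
hide [([208.6, 201.0], 0.74), ([221.9, 174.5], 0.29)] [([207.1, 196.0], 455, 0.8)]
canister [([277.5, 220.1], 0.78), ([225.4, 176.5], 0.62)] [([275.9, 209.3], 512, 0.74)]
tong [([239.4, 245.4], 0.57)] [([240.7, 244.7], 583, 0.96), ([251.8, 187.7], 236, 0.62), ([206.1, 197.1], 440, 0.15)]
divided_tier [([166.4, 163.1], 0.88), ([276.3, 222.1], 0.54), ([147.9, 237.3], 0.33)] []
open_tier [([358.0, 205.4], 0.97), ([208.0, 201.4], 0.45)] [([353.9, 206.4], 3630, 0.66)]
dish [([249.1, 195.1], 0.72)] [([253.0, 188.2], 234, 0.78)]
dial [([146.7, 235.1], 0.58)] [([14
[... 493 characters left out ...]
], 441, 0.65)]
cup [([204.2, 202.6], 0.71)] [([205.0, 201.1], 286, 0.71), ([237.9, 125.7], 281, 0.6)]
hide [([318.7, 114.7], 0.58), ([280.2, 164.7], 0.55), ([339.6, 203.6], 0.4)] [([282.6, 162.8], 357, 0.58)]
canister [([215.8, 158.0], 0.74)] [([212.9, 153.1], 320, 0.78)]
tong [([239.4, 127.0], 0.77)] [([237.4, 124.0], 156, 0.5)]
divided_tier [([341.8, 201.8], 0.61)] [([343.6, 201.8], 4214, 0.92)]
open_tier [([149.0, 200.1], 0.82)] [([149.7, 198.0], 4245, 0.94)]
dish [([240.7, 183.9], 0.55)] [([241.2, 183.5], 246, 0.65)]
dial [([319.8, 116.3], 0.59)] [([205.5, 200.2], 273, 0.63), ([319.5, 113.0], 224, 0.52), ([281.7, 162.6], 352, 0.24)]
1.9 [ 0.2148 -0.5869  0.2313] [ 0.9471  1.355  -0.947 ]
```

Run:
```python
import cv2
a=cv2.imread("pics/top0.png");cv2.imwrite("pics/top0c.png",cv2.resize(a[80:320,80:400],None,fx=2.5,fy=2.5,interpolation=2))
a=cv2.imread("pics/scene0.png");cv2.imwrite("pics/scene0c.png",cv2.resize(a[90:285,100:440],None,fx=2.3,fy=2.3,interpolation=2))
```

```text
(no output)
```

View pics/top0c.png

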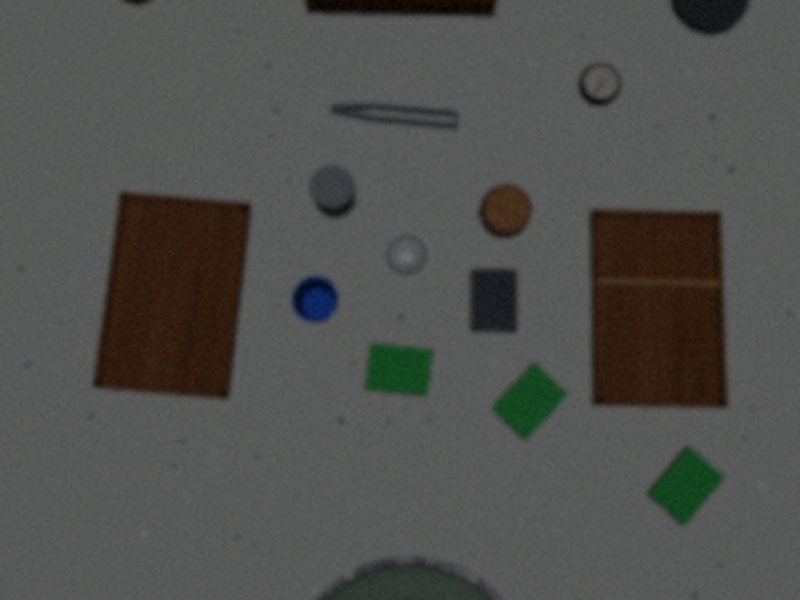

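View pics/scene0c.png

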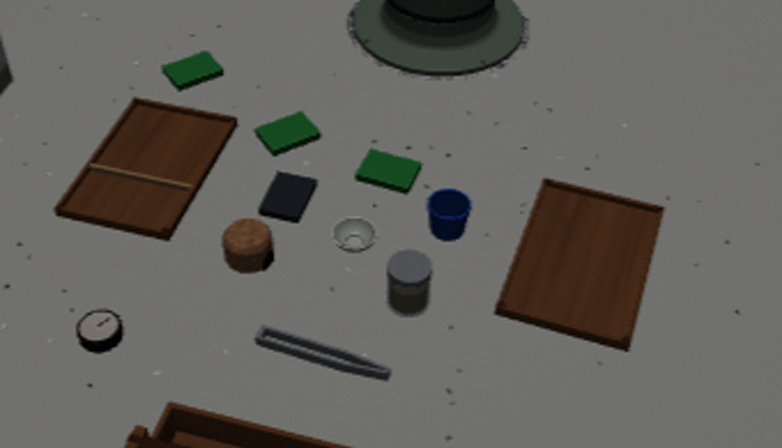

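The slate tile is at top (277,199) and the three green ones are decoys. The cup is at (205,201), hide (282,163), canister (213,153) and tong (238,125), with its tip to the left (+y). The divided tier is on the right with its divider toward +x, and the open tier is on the left. Next I'll fit silhouettes to get the poses.

```bash
cat > h.py <<'E'
from plant import arm
import cv2,numpy as np
from scipy.optimize import minimize
from scipy.spatial.transform import Rotation as R
np.set_printoptions(precision=4,suppress=True)
CAL={n:arm.get_calibration(n) for n in("scene","top")}
def proj(P,n):
    E=np.linalg.inv(CAL[n]["extrinsics"]);q=(E[:3,:3]@np.asarray(P,float).T).T+E[:3,3]
    u=(CAL[n]["intrinsics"]@q.T).T; return u[:,:2]/u[:,2:]
def back(px,n,z):
    C=CAL[n];d=C["extrinsics"][:3,:3]@np.linalg.inv(C["intrinsics"])@np.array([px[0],px[1],1]);o=C["extrinsics"][:3,3]
    return o+d*(z-o[2])/d[2]
def cyl(*zr):
    t=np.linspace(0,2*np.pi,40,endpoint=False)
    return np.concatenate([np.c_[r*np.cos(t),r*np.sin(t),0*t+z] for z,r in zr])
def box(x,y,h): return np.array([[a*x/2,b*y/2,c] for a in(-1,1) for b in(-1,1) for c in(0,h)])
tg=[(-.08,-.01),(-.08,.01),(.03,.01),(.03,-.01),(.08,.004),(.08,-.004)]
M=dict(tile=box(.076,.056,.012),cup=cyl((0,.022),(.02,.0245),(.046,.028)),hide=cyl((0,.031),(.034,.031),(.041,.022),(.046,.008)),
 canister=cyl((0,.026),(.055,.026),(.065,.0265)),tong=np.array([(x,y,z) for x,y in tg for z in(0,.014)]),
 divided_tier=box(.24,.16,.014),open_tier=box(.24,.16,.014),dish=cyl((0,.02),(.022,.03)),dial=cyl((0,.026),(.018,.026)))
S=4
def render(m,x,y,a,z,n):
    c,s=np.cos(a),np.sin(a); P=np.c_[c*m[:,0]-s*m[:,1]+x,s*m[:,0]+c*m[:,1]+y,m[:,2]+z]
    u=cv2.convexHull(((proj(P,n)+.5)*S).astype(np.float32))
    I=np.zeros((384*S,512*S),np.uint8);cv2.fillPoly(I,[np.round(u*16).astype(np.int32)],1,shift=4)
    return I
def fit(name,masks,x0,z=0,rot=True):
    T={n:cv2.resize(m.astype(np.uint8),None,fx=S,fy=S,interpolation=0) for n,m in masks.items()}
    def f(p):
        v=0
        for n in T:
            I=render(M[name],p[0]*.001,p[1]*.001,p[2]*.01 if rot else 0,z,n)
            v+=1-(I&T[n]).sum()/(I|T[n]).sum()
        return v/len(T)
    p0=[x0[0]*1e3,x0[1]*1e3,x0[2]*100]
    sim=np.array([p0]+[[p0[j]+(d if i==j else 0) for j in range(3)] for i,d in enumerate((8,8,10))])
    r=minimize(f,p0,method="Nelder-Mead",options=dict(initial_simplex=sim,xatol=.05,fatol=1e-4,maxiter=150))
    return np.array([r.x[0]*.001,r.x[1]*.001,r.x[2]*.01]),1-r.fun
def mask(name,n,near,rad=12):
    for d in arm.trace(name,n):
        if np.hypot(*(np.array(d["at"])-near))<rad: return d["pixels"]
def rv(yaw):
    "tool down, jaw axis (tool z) at angle yaw in the xy plane"
    zx=np.array([np.cos(yaw),np.sin(yaw),0]);x=np.array([0,0,-1.]);return R.from_matrix(np.c_[x,np.cross(zx,x),zx]).as_rotvec()
def best(pos,yaw):
    "choose yaw or yaw+pi nearest in joints"
    q=np.array(arm.read_joint_pos());o=[]
    for y in(yaw,yaw+np.pi):
        s=arm.solve_ik(pos,rv(y))
        if s is not None:o.append((np.abs(np.array(s)-q).max(),y))
    return min(o)[1] if o else None
E
cat > m.py <<'E'
from h import *
import pickle
g=dict(tile=(277,199,np.pi*0),cup=(205,201,0),hide=(282,163,0),canister=(214,155,0),tong=(238,125,np.pi/2),divided_tier=(343,202,0),open_tier=(149,199,-.05),dish=(241,184,0),dial=(319.5,113,0))
for n in("scene","top"):arm.capture(n)
out={}
for k,(u,v,a) in g.items():
    x0=back((u,v),"top",M[k][:,2].max()/2)
    rot=k in("tile","tong","divided_tier","open_tier")
    s=proj([[x0[0],x0[1],M[k][:,2].max()/2]],"scene")[0]
    mm={"top":mask(k,"top",(u,v)),"scene":mask(k,"scene",s)}
    mm={n:m for n,m in mm.items() if m is not None}
    r=[]
    for n in mm: r.append((n,*fit(k,{n:mm[n]},(x0[0],x0[1],a),rot=rot)))
    j=fit(k,mm,(x0[0],x0[1],a),rot=rot) if mm else None
    print(k,*[(n,p,round(i,2)) for n,p,i in r],"JOINT",j,flush=True); out[k]=j
pickle.dump(out,open("p.pkl","wb"));print(arm.read_t())
E
python3 m.py
```

```text
tile ('top', array([ 0.4502, -0.0971, -0.0176]), np.float64(0.87)) ('scene', array([ 0.4486, -0.0966, -0.002 ]), np.float64(0.92)) JOINT (array([ 0.45  , -0.0978, -0.0167]), np.float64(0.8881787961414662))
cup ('top', array([ 0.4441,  0.1154, -0.0342]), np.float64(0.88)) ('scene', array([0.4414, 0.117 , 0.0271]), np.float64(0.94)) JOINT (array([0.4433, 0.1167, 0.0749]), np.float64(0.9008616055042358))
hide ('top', array([ 0.5596, -0.1127, -0.0213]), np.float64(0.95)) ('scene', array([ 0.5565, -0.1117, -0.0428]), np.float64(0.94)) JOINT (array([ 0.5587, -0.1119, -0.047 ]), np.float64(0.9317967735677032))
canister ('top', array([0.5755, 0.0985, 0.0275]), np.float64(0.93)) ('scene', array([0.5742, 0.0974, 0.0408]), np.float64(0.94)) JOINT (array([0.5754, 0.0979, 0.0372]), np.float64(0.9356037545964244))
tong ('top', array([0.6851, 0.026 , 1.4773]), np.float64(0.41)) ('scene', array([0.6841, 0.0252, 1.4926]), np.float64(0.91)) JOINT (array([0.6844, 0.0251, 1.4872]), np.float64(0.6553373948877325))
divided_tier ('top', array([ 0.4434, -0.2987, -0.0121]), np.float64(0.98)) ('scene', array([ 0.4411, -0.2997, -0.0078]), np.float64(0.98)) JOINT (array([ 0.4423, -0.2992, -0.0097]), np.float64(0.9778766438843393))
open_tier ('top', array([ 0.4538,  0.2908, -0.0706]), np.float64(0.97)) ('scene', array([ 0.4509,  0.2919, -0.0766]), np.float64(0.98)) JOINT (array([ 0.4518,  0.2914, -0.0714]), np.float64(0.9724313152543613))
dish ('top', array([ 0.5009,  0.0087, -0.0133]), np.float64(0.78)) ('scene', array([0.4996, 0.0085, 0.0201]), np.float64(0.83)) JOINT (array([0.5001, 0.0087, 0.0134]), np.float64(0.8041035929311153))
dial ('top', array([ 0.7277, -0.2352,  0.0412]), np.float64(0.94)) ('scene', array([ 0.7246, -0.2334, -0.0612]), np.float64(0.83)) JOINT (array([ 0.7274, -0.2349,  0.0233]), np.float64(0.8729446529242165))
2.9
```

```bash
cat >> h.py <<'E'
import pickle
def plan(p,py,d,dy):
    q=np.array(arm.read_joint_pos());o=[]
    for k in(0,np.pi,-np.pi):
        s=arm.solve_ik([p[0],p[1],.15],rv(py+k)); t=arm.solve_ik([d[0],d[1],.15],rv(dy+k))
        if s is None or t is None: continue
        s,t=np.array(s),np.array(t); o.append((max(abs(s-q).max(),abs(t-s).max()),k))
    return min(o)[1]
def pick(p,yaw,z=None,pre=1.0,N=30,lift=.003,hi=.16):
    arm.grip(pre); arm.reach([p[0],p[1],hi],rv(yaw))
    if z is None:
        arm.line_to([p[0],p[1],.03],rv(yaw),velocity=.15)
        hit=arm.line_to([p[0],p[1],-.02],velocity=.025,threshold=4)
        t=arm.read_tool_pos();print("touch",hit,t)
        arm.line_to([p[0],p[1],t[2]+lift],velocity=.03)
    else: arm.line_to([p[0],p[1],z],rv(yaw),velocity=.12)
    arm.grip(0.0,N); zt=arm.read_tool_pos()[2]
    print("width",arm.read_gripper_width()*85,"tcp",arm.read_tool_pos())
    arm.line_to([p[0],p[1],hi],velocity=.15)
    print("lifted width",arm.read_gripper_width()*85,"F",arm.read_ft_force()); return zt
def place(d,yaw,zexp,rel=1.0,hi=.16,thr=2.5):
    "zexp: TCP height at which the object should touch"
    arm.reach([d[0],d[1],hi],rv(yaw))
    arm.line_to([d[0],d[1],zexp+.012],velocity=.12); arm.pause(.2)
    hit=arm.line_to([d[0],d[1],zexp-.006],velocity=.015,threshold=thr)
    t=arm.read_tool_pos();print("place hit",hit,"dz vs expected",t[2]-zexp)
    arm.grip(rel); arm.pause(.1); arm.line_to([t[0],t[1],hi],velocity=.15); print("t",arm.read_t())
P={k:v[0] for k,v in pickle.load(open("p.pkl","rb")).items()}
def tier(name,x,y):
    a=P[name];c,s=np.cos(a[2]),np.sin(a[2]);return np.array([a[0]+c*x-s*y,a[1]+s*x+c*y])
E
python3 - <<'E'
from h import *
print(R.from_rotvec(arm.read_ee_rot()).as_matrix())
p=P["tile"]; d=tier("divided_tier",-.043,0); py=p[2]+np.pi/2; dy=P["divided_tier"][2]+np.pi/2
k=plan(p,py,d,dy);print(k,d)
z=pick(p,py+k,None,pre=.78,lift=.003)
place(d,dy+k,z+.006,rel=.8)
cv2.imwrite("pics/top1.png",arm.capture("top"))
E
```

```text
[[-0.      0.9391  0.3436]
 [ 0.      0.3436 -0.9391]
 [-1.      0.     -0.    ]]
0 [ 0.3993 -0.2988]
touch True [ 0.4501 -0.0978 -0.0067]
width 55.071986623690414 tcp [ 0.45   -0.0979 -0.0038]
lifted width 55.02278150388625 F [ 0.6663  0.9775 -1.2452]
place hit True dz vs expected 1.6481065066039843e-05
t 14.1167
```

Run:
```python
from h import *
d=tier("divided_tier",-.043,0)
arm.capture("top");arm.capture("scene")
mm={n:mask("tile",n,proj([[d[0],d[1],.012]],n)[0],10) for n in("top","scene")}
mm={n:m for n,m in mm.items() if m is not None}
for n in mm: print(n,fit("tile",{n:mm[n]},(d[0],d[1],0),z=.006))
p=P["cup"]; py=np.pi/2; dy=P["divided_tier"][2]+np.pi/2
k=plan(p,py,d,dy)
z=pick(p,py+k,.010,N=25)
place(d,dy+k,z+.018)
cv2.imwrite("pics/top2.png",arm.capture("top"))
im=arm.capture("scene");cv2.imwrite("pics/scene2.png",cv2.resize(im[90:285,100:440],None,fx=2.3,fy=2.3,interpolation=2))
for n in("top","scene"):
    m=mask("cup",n,proj([[d[0],d[1],.04]],n)[0],12)
    if m is not None: print("cup",n,fit("cup",{n:m},(d[0],d[1],0),z=.018,rot=False))
```

```text
top (array([ 0.396 , -0.2989, -0.013 ]), np.float64(0.6902038786673297))
scene (array([ 0.3969, -0.2994, -0.0101]), np.float64(0.9138231197771588))
width 53.659508900125466 tcp [0.4436 0.1166 0.0105]
lifted width 53.44708235153744 F [-0.0229 -0.1595 -1.2848]
place hit True dz vs expected 6.0808431344816505e-05
t 24.4083
cup top (array([ 0.3954, -0.2977,  0.05  ]), np.float64(0.7189618438892117))
cup scene (array([ 0.3957, -0.3006,  0.0321]), np.float64(0.927340383862123))
```

View pics/scene2.png

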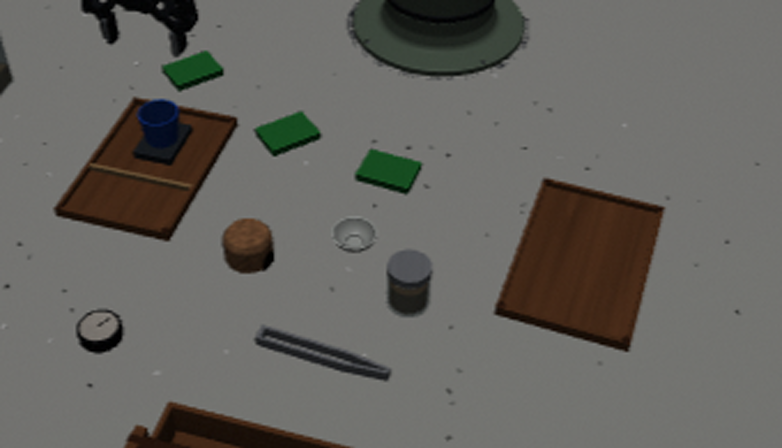

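The cup stands on the slate tile in the larger bay, at crop (160,122). Canister next.

Run:
```python
from h import *
d=tier("divided_tier",.075,0)
p=P["canister"]; py=np.pi/2; dy=P["divided_tier"][2]+np.pi/2
k=plan(p,py,d,dy)
z=pick(p,py+k,.014,N=35,hi=.18)
place(d,dy+k,z+.006,hi=.18)
d=tier("open_tier",0,-.038)
p=P["tong"]; py=p[2]+np.pi/2; dy=P["open_tier"][2]+np.pi/2
try: k=plan(p,py,d,dy);kd=k
except ValueError: k=None
print("tong plan",k,[(kk,arm.solve_ik([*p[:2],.15],rv(py+kk)),arm.solve_ik([*d,.15],rv(dy+kk))) for kk in(0,np.pi)])
im=arm.capture("scene");cv2.imwrite("pics/scene3.png",cv2.resize(im[90:285,100:440],None,fx=2.3,fy=2.3,interpolation=2))
```

```text
width 50.929282740150306 tcp [0.5756 0.0982 0.0144]
lifted width 51.378957497046805 F [ 0.865   0.7625 -2.1076]
place hit True dz vs expected -0.00019538918033506353
t 35.2583
tong plan -3.141592653589793 [(0, array([ 0.4744,  0.9452, -1.1035,  1.4602,  0.8606,  1.2679,  2.3389]), array([ 0.049 ,  0.6229, -0.9422,  1.9291,  0.6351,  0.9197,  0.2877])), (3.141592653589793, array([ 0.1358,  0.7309, -0.4264,  1.4807,  0.3338,  1.0023, -0.4585]), array([-1.3843,  0.8682,  1.2244,  1.9971, -0.9802,  1.0436, -1.3212]))]
```

View pics/scene3.png

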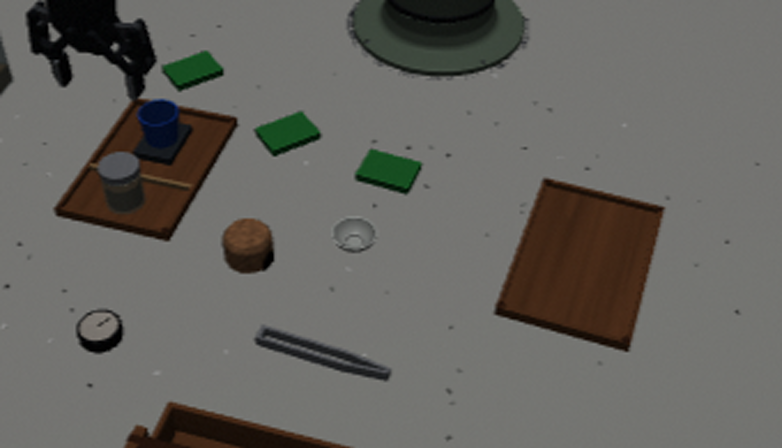

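The canister stands in the smaller bay, at crop (122,182). Next are the tong and then the hide.

Run:
```python
from h import *
d=tier("open_tier",0,-.036)
p=P["tong"]; py=p[2]+np.pi/2; dy=P["open_tier"][2]+np.pi/2
k=plan(p,py,d,dy)
z=pick(p,py+k,None,pre=.38,lift=.004,N=40)
print(arm.read_joint_pos(),arm.solve_ik([*d,.16],rv(dy+k)))
place(d,dy+k,z+.006,rel=.42,thr=2.5)
im=arm.capture("scene");cv2.imwrite("pics/scene4.png",cv2.resize(im[90:285,100:440],None,fx=2.3,fy=2.3,interpolation=2))
```

```text
touch True [ 0.6844  0.0252 -0.0006]
width 18.452957515679604 tcp [0.6844 0.0251 0.0034]
lifted width 19.09054481100532 F [ 0.5066 -0.8306 -0.9012]
[ 0.1388  0.7223 -0.432   1.473   0.3302  1.0215 -0.4554] [-0.5487  0.4481 -0.1091  1.9479  0.0694  0.7491 -2.3402]
place hit True dz vs expected -0.00013904489121811282
t 47.2417
```

View pics/scene4.png

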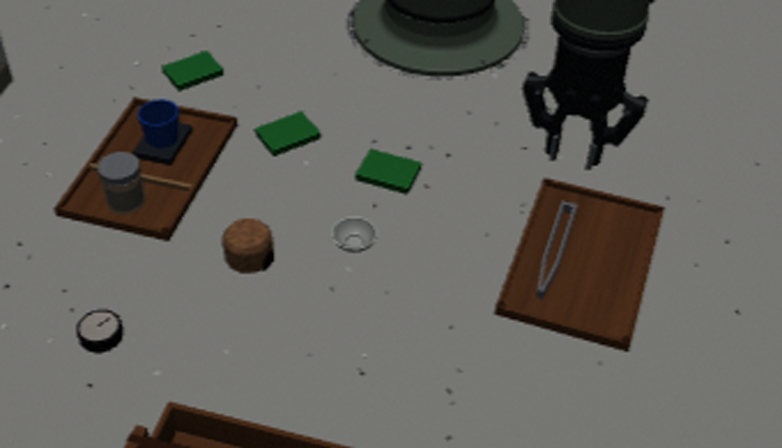

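The tong lies flat in the open tier at crop (558,250), leaving room on the +y side for the hide.

Run:
```python
from h import *
d=tier("open_tier",0,.033)
p=P["hide"]; py=0; dy=P["open_tier"][2]
k=plan(p,py,d,dy)
z=pick(p,py+k,-.001,N=25)
print(arm.read_joint_pos(),arm.solve_ik([*d,.16],rv(dy+k)))
place(d,dy+k,z+.006)
arm.reach([.45,0,.3],rv(dy+k))
im=arm.capture("scene");cv2.imwrite("pics/scene5.png",cv2.resize(im[90:285,100:440],None,fx=2.3,fy=2.3,interpolation=2))
im=arm.capture("top");cv2.imwrite("pics/top5.png",cv2.resize(im[80:320,80:400],None,fx=2.5,fy=2.5,interpolation=2))
for k,t,x,y in(("tile","divided_tier",-.045,0),("cup","divided_tier",-.045,0),("canister","divided_tier",.075,0),("tong","open_tier",0,-.036),("hide","open_tier",0,.033),("dish",0,0,0),("dial",0,0,0)):
  g=tier(t,x,y) if t else P[k][:2]; z=.018 if k=="cup" else .006 if t else 0
  for n in("scene","top"):
    m=mask(k,n,proj([[*g,z+.02]],n)[0],15)
    if m is None: print(k,n,"none");continue
    a=P[t][2] if t else 0
    f,q=fit(k,{n:m},(*g,a+(np.pi if k=="tong" else 0)),z=z,rot=k in("tile","tong"))
    o=f[:2]-(P[t][:2] if t else P[k][:2]); print(k,n,R.from_euler("z",-a).apply([*o,0])[:2],"ang",f[2]-a,"iou",round(q,2))
print(arm.read_t())
```

```text
width 61.117132139893634 tcp [ 0.559  -0.112  -0.0003]
lifted width 60.523810219166506 F [ 0.4843 -0.0425 -0.1844]
[ 0.4159  0.5542 -0.4513  1.7993  0.3076  0.8593 -0.1797] [-0.3618  0.5452 -0.5053  1.8274  0.339   0.8554 -1.1023]
place hit True dz vs expected -3.904562821968778e-05
t 58.4833
tile scene [-0.0458  0.0011] ang -0.007532793209876546 iou 0.54
tile top [-0.0446 -0.0007] ang -0.03863803422557727 iou 0.41
cup scene [-0.0451 -0.0019] ang -0.024748523868947814 iou 0.93
cup top [-0.0435 -0.0008] ang 0.06365604688437713 iou 0.91
canister scene [ 0.0729 -0.0009] ang 0.024193278557499275 iou 0.95
canister top [0.0744 0.0011] ang 0.043595719875411554 iou 0.95
tong scene [-0.0071 -0.0343] ang 3.1813364066984793 iou 0.13
tong top [-0.    -0.036] ang 3.141592653589793 iou 0.68
hide scene [-0.0034  0.0325] ang 0.09215182853413376 iou 0.91
hide top [0.0009 0.0327] ang 0.02437950102880658 iou 0.91
dish scene [-0.0002 -0.0012] ang 0.04126436622278802 iou 0.91
dish top none
dial scene [0.0004 0.0031] ang 0.02777777777777777 iou 0.76
dial top [0.0002 0.0007] ang 0.0347421340669368 iou 0.94
60.6083
```

View pics/scene5.png

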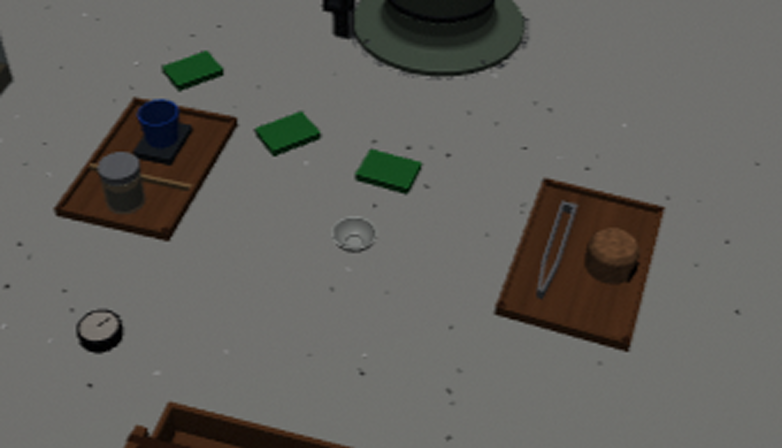

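View pics/top5.png

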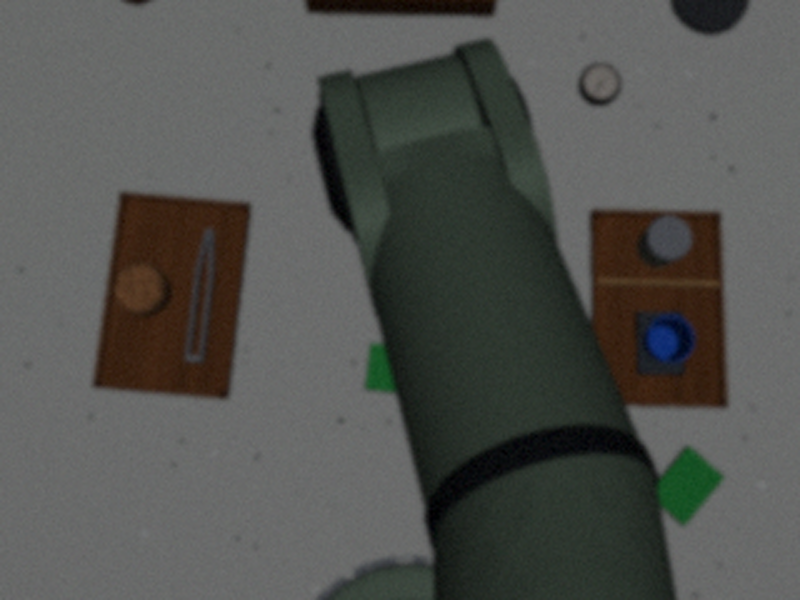

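All five items are in place in both views, and the dish and dial haven't moved. Handing in.

```bash
python3 -c "
from plant import arm
arm.pause(.3);print(arm.hand_in(),arm.read_t())"
```

```text
the job is handed in; nothing more can be done
the job is handed in; nothing more can be done
```

I made up both kits and handed the job in just after 61 s on the robot's clock, against the 115 s limit. `hand_in` gives no verdict, so these are my own last checks. Positions are in each tier's own frame.

| Item | Where it ended up (last fit) | Check |
|---|---|---|
| Tile | (-45, 0) mm, larger bay | flat on the tier floor |
| Cup | within about 4 mm of the tile's middle (limit 14 mm) | upright |
| Canister | (74, 0) mm, smaller bay | upright; lowered at 15 mm/s until a 2.5 N contact stop |
| Tong | (0, -36) mm, open tier | flat |
| Hide | (0, 33) mm, open tier | on its base, beside the tong |

- **Contact heights:** each item touched down within 0.2 mm of the expected TCP height.
- **Dish and dial:** both fits matched where they started to within about 3 mm. The dish was checked in the scene view only, because the arm hid it in the top view.

**Poor fits:** the final fits for the tile (overlap 0.41 and 0.54, with the cup covering most of it) and for the tong in the scene view (0.13) were poor. For those two I relied on the pictures, the touchdown heights and, for the tile, an earlier scene-view fit with an overlap of 0.91, taken before the cup covered it. The two cameras otherwise disagreed by up to about 4 mm.

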